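Load the stop board for a new batch

ROBOT

A 6-joint arm with a two-finger parallel gripper is mounted at the origin on the work surface. World frame = base frame: x ahead of the robot, y to its left, z up, the work surface at z = 0. Lengths are in m, angles in rad, forces in N, time in s.
With the tool pointing down it reaches from about 0.35 to 0.975 m from the base axis. Payload 4.9 kg.
Tool frame: the origin (TCP) lies at the very end of the fingers, on their centre line; the grasp point (between the pads) lies 19 mm behind it; z points along the fingers, y is the line along which they close (so a half turn about z gives the same grasp; the last joint's range is limited). The gripper opens to 85 mm and grips with 20 to 120 N. Pads are 22 mm wide; open, the fingers measure 114 mm over their backs; the gripper's body (76 mm by 85 mm) begins 54 mm behind the grasp point. The pads swing forward as they close: fully open they stand 13 mm farther back than shut.
Start: joints at [-1.455, 0.053, 1.613, -0, 1.476, -0.119], TCP at [0.145, -0.608, 0.231] pointing down, gripper open.
Joint ranges: [-3.01, 3.01], [-1.01, 2.22], [0.06, 2.58], [-1.02, 4.17], [0.09, 2.62], [-3.14, 3.14]. Speed limits (rad/s): [2.57, 2.57, 3.14, 3.14, 3.14, 3.14].

INTERFACE

Orientations are given as a rotation vector (axis times angle).
In Python, from station import get_obs, get_image, get_calibration, finish_job gives the robot as it stands.
- The arm moves only by the tool servo_tool, never from a script. Its argument "increments" is a list of rows, each a list of 5 numbers: the opening, from 0 (shut) to 1 (fully open), then the shift along the tool's x, y, z in mm, then the turn about the tool's z in degrees. In form: [[jaw, tx, ty, tz, spin], ...]. A call has 1 to 12 rows; each row shifts and turns the commanded pose from where the row before left it, along the tool's axes as they then stand; what a row does not reach is not made up. A row lasts 1/8 s, in which the tool goes at most 62.5 mm and 10.7 degrees, less where a joint would pass 70% of its speed; a pose out of reach is approached as far as the arm can. A call is refused whole if a number of a shift passes 62.5 or a number of a turn 10.7, either way. A call with a gripper value outside its range is refused whole. The fingers move at their own pace and stop on an object; "force" is the grip in N (left out, the last holds). Time passes only in rows, so rows that do not move let the fingers close. It gives the time, the measured TCP pose, the force, the opening and the grip force at its end, in the units of the state.
- get_obs(): the state, without advancing time (a new reading comes with each control period).
- get_image(name): name is "side" or "top" or "wrist"; returns the picture (420x560x3 uint8, red, green, blue); there is no depth.
- get_calibration(name): a dict with "fx", "fy", "cx", "cy" (pixels), "R" (3x3) and "t" (3): a world point X has camera coordinates R X + t; the wrist camera has in their place "mount" (4x4, takes a point from camera to tool coordinates, whose origin is the TCP and whose axes are the flange's). Camera axes: x right, y down, z forward; pixel columns grow to the right and rows downward; lengths in m; the calibration is good to about 2 mm. The wrist camera is an equidistant fisheye: a pixel r from the principal point sees the ray r / f radians off the axis. A picture is of the moment at which its call begins: read the wrist's pose just before it. get_calibration takes no time and is no camera call.
- finish_job(): hands the job in; it is judged then, once.
The state is a dict: "t": time; "q": joint angles; "dq": joint speeds; "effort": joint torques, N m; "tool_pos": TCP position; "tool_rot": TCP orientation; "contact_force": force on the tool from outside, world axes, zero at the start; "wrist_torque": the same for the moment, N m; "opening": finger opening in m; "grip_force": force on a finger pad.
Only numpy, scipy, OpenCV 4.12 (cv2) and the standard library are available. Lean on these libraries where they do the work, as an engineer would, in place of code of your own. Each camera call takes 0.05 s, during which the arm holds its last target. There are 200 camera calls.

TASK

Get the stop board ready to drill a new batch of speaker slats: first turn the batch counter's reset knob anticlockwise fully back to its zero stop, then lay every full-size slat (140 mm long and 40 mm wide; there are three or four) flat on the stop board, side by side without gaps, the first one tight along the side fence and all of them square with their ends flush against the end fence. Once they all lie flush, flip the toggle on the grey switch box fully over to on, at the end with the green lamp. Leave the shorter and narrower slats where they lie, and do not disturb the speaker, saucer, hex driver case or spring clip.

Things in the scene. Friction and masses are not known exactly. Their poses are not given: they have to be found in the camera images.
- stop_board: fixed plywood stop board, 235 (x) x 255 (y) x 12 mm thick, with two dark wood fences (20 mm wide, standing 18 mm above the board's top face): the end fence along its whole +x edge, the side fence along its whole -y edge; origin at the centre of the underside, z up. It may be turned some 0.2 rad.
- corner (a point): the inner corner where the two fences of the stop board meet, at the height of the board's top face (12 mm above the bench); axes as the board's: the end fence's face is the plane x = 0, the side fence's face the plane y = 0, and the free board stretches 215 mm to -x and 235 mm to +y
- slat_a: plain medium-brown wooden slat, 140 mm long x 40 mm wide x 22 mm thick, lying flat on the bench; origin at the centre of its underside, its x along its length, y across its width, z up. The size wanted. Three or four of these are present.
- slat_b: plain medium-brown wooden slat, 140 mm long x 40 mm wide x 22 mm thick, lying flat on the bench; origin at the centre of its underside, its x along its length, y across its width, z up. The size wanted. Three or four of these are present.
- slat_c: plain medium-brown wooden slat, 140 mm long x 40 mm wide x 22 mm thick, lying flat on the bench; origin at the centre of its underside, its x along its length, y across its width, z up. The size wanted. Three or four of these are present.
- slat_d: plain medium-brown wooden slat, 140 mm long x 40 mm wide x 22 mm thick, lying flat on the bench; origin at the centre of its underside, its x along its length, y across its width, z up. The size wanted. Three or four of these are present.
- short_a: plain medium-brown wooden slat, 105 mm long x 40 mm wide x 22 mm thick, lying flat on the bench; origin at the centre of its underside, its x along its length, y across its width, z up. Too short: a look-alike; may be absent.
- narrow_a: plain medium-brown wooden slat, 140 mm long x 26 mm wide x 22 mm thick, lying flat on the bench; origin at the centre of its underside, its x along its length, y across its width, z up. Too narrow: a look-alike; may be absent.
- counter: fixed green batch counter, 90 (x) x 100 (y) x 40 mm high, with a white dial and the reset knob on top; origin at the centre of its underside. A red mark on the dial's -x side is zero.
- counter_knob (a joint): the counter's reset knob: angle in rad, 0 at its zero stop (white line on the knob at the red mark), growing as it is turned clockwise seen from above, up to 3.6; starts between 0.8 and 2.6. Turn it anticlockwise, seen from above, back to the stop. Stiffness 0.04 N m.
- counter_knob_grip (a point): centre of the knob's grip bar, on the vertical axis of the knob, 77 mm above the bench; its x axis lies along the bar (42 mm long, 14 mm wide, its top 7 mm above this point, its foot disc 23 mm below) and turns with the knob
- switch_box: fixed grey plastic switch box, 110 (x) x 85 (y) x 55 mm high, with a toggle switch in the middle of its top (on a 70 x 50 x 25 mm block); origin at the centre of its underside. Off: the toggle leans to the box's -x; on: to its +x, where a green lamp is.
- toggle (a joint): toggle angle in rad: 0 = off (leaning 0.5 rad to the box's -x), 1.0 = fully on (leaning 0.5 rad to +x); stays where it is left; needs about 1 N at the tip
- toggle_tip (a point): centre of the black ball (radius 13 mm) at the toggle's tip, 60 mm from its pivot, which is 77 mm above the bench on the box's vertical centre line; about 130 mm above the bench when off
- speaker: orange radio speaker, 60 x 150 x 95 mm, a bystander; origin at the centre of its underside
- saucer: white ceramic saucer, 140 mm across, 20 mm high, a bystander; origin at the centre of its underside
- hex_case: black case of hex drivers standing open, 100 x 170 mm, lid up to 105 mm high, a bystander; origin at the centre of its underside
- spring_clip: stainless steel spring clip, 60 x 50 x 16 mm, a bystander; origin at the centre of its jaw's underside
Mind the look-alikes: they are no part of the job. What is shaped like the slat_a but turquoise or white is not meant.

How it is judged:
By the outcome, as a careful person would: the job done as asked, in the order asked, and still so for the second after the job is handed in, with the robot touching nothing.
Of slat_a, slat_b, slat_c, slat_d only 3 to 4 are there at a start; the rules pass over those that are not, and their reading is None.
Of short_a, narrow_a only 1 to 2 are there at a start; the rules pass over those that are not, and their reading is None.
At some moment in a run one of slat_a, slat_b, slat_c, slat_d may be knocked a few centimetres aside while the robot is not near it.
Once in a run the grip may slacken for a moment while it holds something.
It also fails if it takes over 210 s, if anything falls off the work surface, if the arm or the gripper's body presses on something with over 40 N, if the wrist force passes 120 N, or if a joint passes its speed limit or range.

## Working session

There is one attempt and no reset: what is moved stays moved. The work goes in short steps, Python scripts to look and compute and a tool call to move; the robot and the scene stay as the last step left them, time stands still between calls to the robot, and variables do not carry over. Pictures are saved under pics/ and viewed, at most 17 in all, crops included, and the job is handed in when it is done.

Besides the shell and the picture viewer there is one more tool, called after "Call:" as a command line: name --pt "numbers of a row" for each row, then --argument value for the rest. servo_tool: Moves the arm, as the interface text tells. Its arguments: {"type":"object","properties":{"increments":{"type":"array"},"force":{"type":"number"}},"required":["increments"]}

```bash
ls; mkdir -p pics; python3 - <<'E'
from station import *
import cv2,numpy as np
o=get_obs();print({k:np.round(v,3) for k,v in o.items()})
for n in ["top","side"]:
    im=get_image(n);cv2.imwrite(f"pics/{n}0.png",im[:,:,::-1]);c=get_calibration(n);print(n,{k:np.round(v,4).tolist() for k,v in c.items()})
print(get_calibration("wrist"))
E
```

```text
pics
{'t': np.float64(0.0), 'q': array([-1.455,  0.053,  1.614,  0.   ,  1.476, -0.119]), 'dq': array([ 0.   , -0.002,  0.002, -0.001,  0.   , -0.   ]), 'effort': array([ 0.0000e+00, -3.9368e+01, -3.7018e+01, -0.0000e+00,  7.0000e-03,
       -0.0000e+00]), 'tool_pos': array([ 0.145, -0.607,  0.23 ]), 'tool_rot': array([-3.118, -0.368, -0.   ]), 'contact_force': array([-0.751, -0.473,  0.149]), 'wrist_torque': array([ 0.033, -0.014, -0.015]), 'grip_force': np.float64(0.0), 'opening': np.float64(0.085)}
top {'fx': 508.0963, 'fy': 508.0963, 'cx': 277.1998, 'cy': 207.79, 'R': [[-0.0054, -0.9998, 0.0206], [-0.9896, 0.0024, -0.1435], [0.1435, -0.0212, -0.9894]], 't': [0.0394, 0.5218, 1.241]}
side {'fx': 404.8281, 'fy': 404.8281, 'cx': 275.535, 'cy': 208.1573, 'R': [[-0.7671, -0.6415, -0.0109], [-0.4414, 0.54, -0.7166], [0.4656, -0.5449, -0.6974]], 't': [0.4259, 0.2632, 0.8291]}
{'fx': 325.19226210127806, 'fy': 325.19226210127806, 'cx': 282.4959465435362, 'cy': 215.3254287100848, 'mount': array([[-4.75893324e-04, -9.62211310e-01, -2.72303450e-01,
         6.97577359e-02],
       [ 9.99999561e-01, -6.77740895e-04,  6.47207515e-04,
         2.92490020e-04],
       [-8.07301574e-04, -2.72303022e-01,  9.62211210e-01,
        -1.41931451e-01],
       [ 0.00000000e+00,  0.00000000e+00,  0.00000000e+00,
         1.00000000e+00]])}
```

View pics/top0.png

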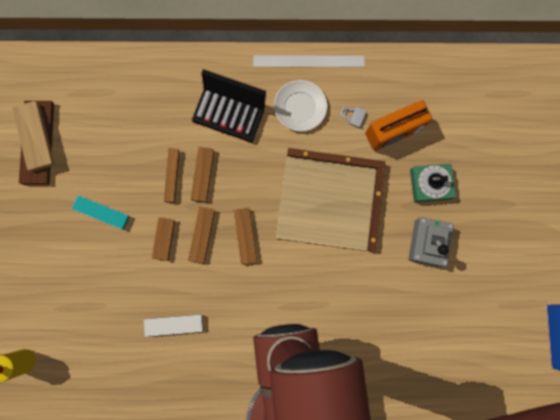

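View pics/side0.png

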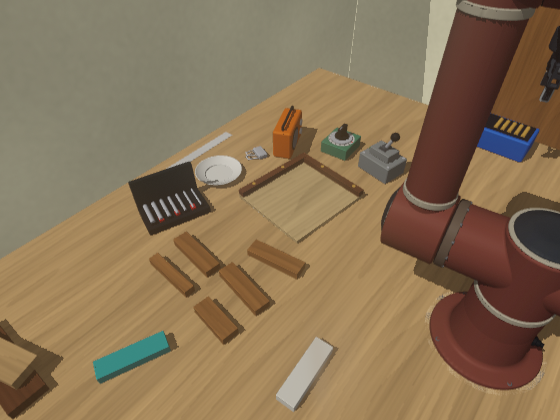

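Top view: the brown bars that could be taken for full slats are (172,175) narrow, (203,174), (202,235), (245,236) full, (163,240) short. Turquoise (100,212), white (173,325) and the stacked dark and light wood at (33,140) are decoys. The board's corner is near (382,160), the counter at (435,182), and the switch box at (433,242) with the toggle ball at (443,249). I'll measure these.

```bash
cat > h.py <<'E'
from station import *
import cv2,numpy as np
from scipy.spatial.transform import Rotation as Rn
def ray(n,px,z,cal=None):
    c=cal or get_calibration(n);px=np.atleast_2d(np.asarray(px,float))
    R=np.array(c["R"]);t=np.array(c["t"]);C=-R.T@t
    d=np.c_[(px[:,0]-c["cx"])/c["fx"],(px[:,1]-c["cy"])/c["fy"],np.ones(len(px))]@R
    return C+d*((z-C[2])/d[:,2])[:,None]
def proj(n,X):
    c=get_calibration(n);p=np.atleast_2d(X)@np.array(c["R"]).T+c["t"]
    return np.c_[c["fx"]*p[:,0]/p[:,2]+c["cx"],c["fy"]*p[:,1]/p[:,2]+c["cy"]]
def wpose():
    o=get_obs();T=np.eye(4);T[:3,:3]=Rn.from_rotvec(o["tool_rot"]).as_matrix();T[:3,3]=o["tool_pos"]
    return T@np.array(get_calibration("wrist")["mount"])
def wray(px,z,T):
    c=get_calibration("wrist");px=np.atleast_2d(np.asarray(px,float))
    u=px-[c["cx"],c["cy"]];r=np.linalg.norm(u,axis=1);th=r/c["fx"]
    d=np.c_[u*(np.sin(th)/np.maximum(r,1e-9))[:,None],np.cos(th)]@T[:3,:3].T
    return T[:3,3]+d*((z-T[2,3])/d[:,2])[:,None]
def rect(P):
    P=np.asarray(P,np.float32)*1000;(c,(w,h),a)=cv2.minAreaRect(P[:,:2])
    if w<h:w,h,a=h,w,a+90
    return np.round(c,1),round(w,1),round(h,1),round((a+90)%180-90,1)
E
python3 - <<'E'
from h import *
im=cv2.imread("pics/top0.png");h=cv2.cvtColor(im,cv2.COLOR_BGR2HSV)
for p in [(203,174),(202,235),(245,236),(172,175),(163,240),(225,210),(340,155),(377,200),(320,200)]:print(p,h[p[1],p[0]])
m=((h[:,:,0]<16)&(h[:,:,1]>130)&(h[:,:,2]<150)&(h[:,:,2]>45)).astype(np.uint8)
m[:, :140]=0; m[:120]=0; m[320:]=0
for i,c in enumerate(cv2.findContours(m,0,1)[0]):
    if cv2.contourArea(c)>200: print(cv2.contourArea(c),c.reshape(-1,2).mean(0).round(),rect(ray("top",c.reshape(-1,2),.022)))
cv2.imwrite("pics/c0.png",cv2.resize(im[135:275,140:460],None,fx=2.5,fy=2.5,interpolation=2))
E
```

```text
(203, 174) [ 15 162 126]
(202, 235) [ 15 162 126]
(245, 236) [ 14 163 127]
(172, 175) [ 15 162 146]
(163, 240) [ 14 162 131]
(225, 210) [ 17 122 159]
(340, 155) [ 14 144 115]
(377, 200) [ 10 161  87]
(320, 200) [ 19 101 175]Traceback (most recent call last):
  File "<stdin>", line 7, in <module>
  File "h.py", line 21, in rect
    P=np.asarray(P,np.float32)*1000;(c,(w,h),a)=cv2.minAreaRect(P[:,:2])
                                                ~~~~~~~~~~~~~~~^^^^^^^^^
cv2.error: OpenCV(4.12.0) /io/opencv/modules/imgproc/src/convhull.cpp:143: error: (-215:Assertion failed) total >= 0 && (depth == CV_32F || depth == CV_32S) in function 'convexHull'
```

```bash
sed -i 's/minAreaRect(P\[:,:2\])/minAreaRect(np.ascontiguousarray(P[:,:2]))/' h.py
python3 - <<'E'
from h import *
im=cv2.imread("pics/top0.png");h=cv2.cvtColor(im,cv2.COLOR_BGR2HSV)
m=((h[:,:,0]<17)&(h[:,:,1]>142)&(h[:,:,2]<155)&(h[:,:,2]>95)).astype(np.uint8)
m[:, :140]=0; m[:120]=0; m[320:]=0
for i,c in enumerate(cv2.findContours(m,0,1)[0]):
    if cv2.contourArea(c)>150: print(cv2.contourArea(c),c.reshape(-1,2).mean(0).round(),rect(ray("top",c.reshape(-1,2),.022)))
big=cv2.resize(im[135:275,140:460],None,fx=2.5,fy=2.5,interpolation=2)
cv2.imwrite("pics/c0.png",np.vstack([big[:,:800],cv2.resize(im[160:270,400:470],None,fx=2.2,fy=2.2,interpolation=2)[:,:].copy() if 0 else np.zeros((0,800,3),np.uint8)]))
# wrist-side crop of counter & switch from side cam for knob and ball
s=cv2.imread("pics/side0.png")
cv2.imwrite("pics/c1.png",np.hstack([cv2.resize(im[155:275,400:465],(325,600),interpolation=2),cv2.resize(s[115:185,315:410],None,fx=5,fy=5,interpolation=2)[:, :475] if 0 else cv2.resize(cv2.resize(s[115:185,315:410],(475,350),interpolation=2),(475,600))]))
E
```

```text
580.0 [162. 239.] (array([446.6, 326. ]), 103.5, 38.6, -7.8)
805.5 [245. 236.] (array([453.5, 118.7]), 139.3, 40.6, 7.8)
784.5 [201. 235.] (array([456.3, 230. ]), 138.8, 40.3, -11.3)
460.5 [171. 175.] (array([611. , 309.1]), 138.8, 25.8, -4.1)
742.5 [202. 174.] (array([612.5, 230.3]), 139.4, 39.7, -7.9)
235.5 [395. 133.] (array([ 743.2, -277.2]), 178.9, 63.5, -62.5)
```

View pics/c0.png

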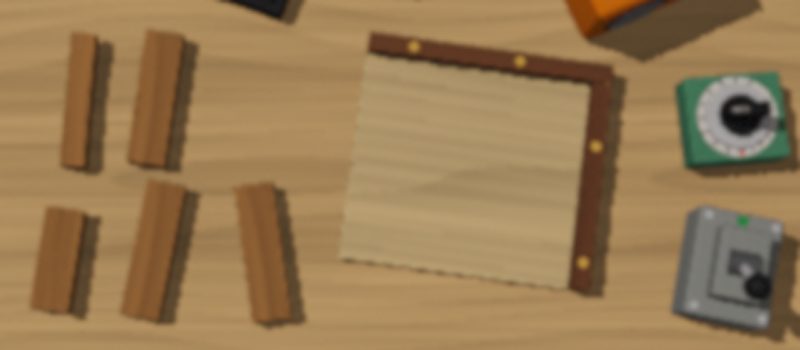

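View pics/c1.png

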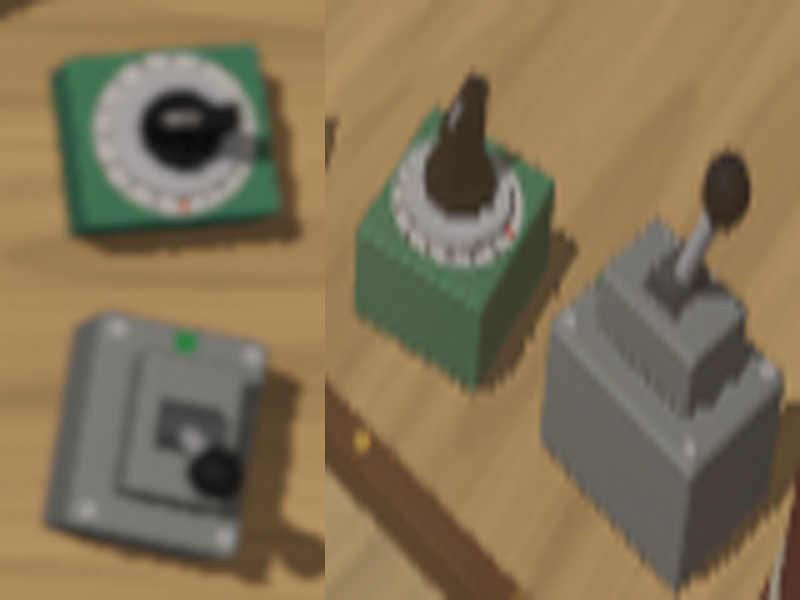

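```bash
python3 - <<'E'
from h import *
im=cv2.imread("pics/top0.png");h=cv2.cvtColor(im,cv2.COLOR_BGR2HSV)
m=((h[:,:,1]<60)&(h[:,:,2]>120)).astype(np.uint8);m[:155]=0;m[205:]=0;m[:,:410]=0;m[:,460:]=0
g=((h[:,:,0]>50)&(h[:,:,0]<90)&(h[:,:,1]>80)).astype(np.uint8);g[:155]=0;g[270:]=0;g[:,:405]=0;g[:,470:]=0
c=max(cv2.findContours(m,0,1)[0],key=cv2.contourArea).reshape(-1,2)
(ce,r)=cv2.minEnclosingCircle(c);print("dial px",ce,r,ray("top",[ce],.042))
for q in cv2.findContours(g,0,1)[0]:
    q=q.reshape(-1,2)
    if len(q)>4: print("green",q.mean(0),rect(ray("top",q,.04)),ray("top",[q.mean(0)],.057))
# ball by two views: top px, side px
a,b=np.array([443.0,249.3]),np.array([315+ (725-325)/5, 115+190/600*70])
print("ball",ray("top",[a],.13),ray("side",[b],.13))
for n,p in [("corner",(375.2,168.6)),("bl",(285,157)),("br",(367.5,250))]: print(n,ray("top",[p],.012))
E
```

```text
dial px (434.4787292480469, 181.3297882080078) 17.22444725036621 [[ 0.58822895 -0.36276651  0.042     ]]
green [436.5 223. ] (array([ 481.9, -363.2]), 8.9, 8.1, 62.7) [[ 0.47995865 -0.35744618  0.057     ]]
green [419.38834951 185.72815534] (array([ 583.4, -330.8]), 88.7, 51.6, 8.0) [[ 0.57408288 -0.31903177  0.057     ]]
green [448.89247312 182.78494624] (array([ 586.1, -396.4]), 90.9, 37.7, -6.3) [[ 0.58148583 -0.3939471   0.057     ]]
ball [[ 0.41025525 -0.34477159  0.13      ]] [[ 0.41009571 -0.34186955  0.13      ]]
corner [[ 0.62815246 -0.21913232  0.012     ]]
bl [[0.65921906 0.01578503 0.012     ]]
br [[ 0.41649861 -0.19241347  0.012     ]]
```

Call:
servo_tool --pt "1 38 -34 0 0" --pt "1 38 -34 0 0" --pt "1 38 -34 0 0" --pt "1 38 -34 0 0" --pt "1 38 -34 0 0" --pt "1 38 -34 0 0" --pt "1 38 -34 0 0" --pt "1 0 0 0 0" --pt "1 0 0 0 0"

```text
t: 1.23
tool_pos: [0.3485, -0.3146, 0.231]
tool_rot: [-3.12, -0.369, 0.001]
contact_force: [-1.0, -0.3, -0.3]
opening: 0.0858
grip_force: 0.0
```

Call:
servo_tool --pt "1 45 33 0 0" --pt "1 45 33 0 0" --pt "1 45 33 0 0" --pt "1 0 0 0 0" --pt "1 0 0 0 0"

```text
t: 1.85
tool_pos: [0.5021, -0.3804, 0.2305]
tool_rot: [-3.119, -0.365, 0.002]
contact_force: [-0.1, 0.2, 0.2]
opening: 0.0852
grip_force: 0.0
```

```bash
python3 - <<'E'
from h import *
T=wpose();np.save("T1.npy",T);im=get_image("wrist")[:,:,::-1];cv2.imwrite("pics/w1.png",im);print(get_obs()["tool_pos"],T[:3,3])
E
```

```text
[ 0.50193261 -0.3801324   0.23118455] [ 0.57023708 -0.36471499  0.37233204]
```

View pics/w1.png

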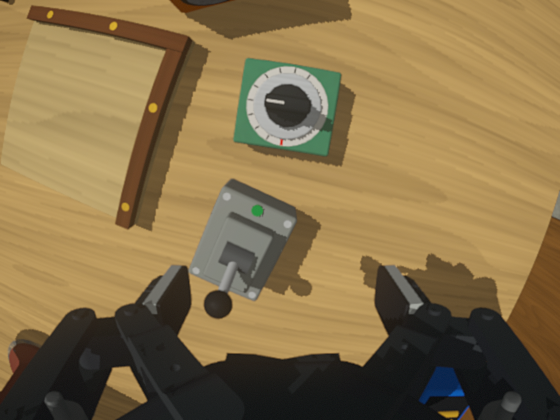

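```bash
python3 - <<'E'
from h import *
T=np.load("T1.npy");im=cv2.imread("pics/w1.png");h=cv2.cvtColor(im,cv2.COLOR_BGR2HSV)
sub=np.zeros(im.shape[:2],bool);sub[62:152,238:338]=1
w=sub&(h[:,:,1]<40)&(h[:,:,2]>150)
k=sub&(h[:,:,2]<50)
red=sub&((h[:,:,0]<8)|(h[:,:,0]>172))&(h[:,:,1]>120)&(h[:,:,2]>100)
yx=np.argwhere(red);r=wray([yx.mean(0)[::-1]],.042,T)[0];print("red",yx.mean(0)[::-1],r)
c=max(cv2.findContours(k.astype(np.uint8),0,1)[0],key=cv2.contourArea);print("knob blob",cv2.minEnclosingCircle(c),cv2.minAreaRect(c))
l=wray([(265,101.5),(286,103.5)],.084,T);print("line",l,np.degrees(np.arctan2(*(l[0]-l[1])[[1,0]])))
gr=((h[:,:,0]>50)&(h[:,:,0]<90)&(h[:,:,1]>80)).astype(np.uint8);gr[:55]=0;gr[160:]=0;gr[:,:230]=0;gr[:,345:]=0
q=cv2.findNonZero(gr).reshape(-1,2);P=wray(q,.04,T);print("case",rect(P))
cg=rect(P)[0]/1000;print("red dir",np.degrees(np.arctan2(r[1]-cg[1],r[0]-cg[0])))
ring=cv2.findNonZero(w.astype(np.uint8)).reshape(-1,2);print("dial",cv2.minEnclosingCircle(np.float32(wray(ring,.042,T)[:,:2]*1000)))
for p,z in [((217.5,304),.13),((258,210.5),.057),((239,254),.08)]:print(wray([p],z,T))
print("corner",wray([(166.5,51)],.012,T),wray([(117,216)],.012,T), wray([(190,40)],.03,T),wray([(133,227)],.03,T))
print(get_obs()["q"])
o=(Rn.from_rotvec(get_obs()["tool_rot"]).as_matrix());print(np.round(o,3))
E
```

```text
red [281.   141.75] [ 0.55354575 -0.36697546  0.042     ]
knob blob ((288.1666564941406, 105.5), 21.313901901245117) ((289.29998779296875, 113.59998321533203), (19.374727249145508, 42.567832946777344), 81.8698959350586)
line [[ 0.58732501 -0.34486851  0.084     ]
 [ 0.58971993 -0.36311377  0.084     ]] 97.47803895599695
case (array([ 590.5, -364.1]), 96.8, 87.1, -85.6)
red dir -175.5507043635345
dial ((590.62646484375, -364.1766052246094), 41.20860290527344)
[[ 0.41143223 -0.34368549  0.13      ]]
[[ 0.4822116  -0.36010594  0.057     ]]
[[ 0.44126691 -0.35141151  0.08      ]]
corner [[ 0.62922091 -0.21497752  0.012     ]] [[ 0.42143215 -0.18482135  0.012     ]] [[ 0.6419379  -0.24620202  0.03      ]] [[ 0.42031807 -0.21685812  0.03      ]]
[-7.66196469e-01  6.39558504e-02  1.60137545e+00 -2.36297600e-04
  1.47677143e+00  5.71527796e-01]
[[ 0.973  0.231 -0.001]
 [ 0.231 -0.973  0.   ]
 [-0.    -0.    -1.   ]]
```

Call:
servo_tool --pt "0.6 45 2.5 0 0" --pt "0.6 45 2.5 0 0" --pt "0.6 0 0 0 10.6" --pt "0.6 0 0 0 10.6" --pt "0.6 0 0 0 10.6" --pt "0.6 0 0 0 10.6" --pt "0.6 0 0 0 10.6" --pt "0.6 0 0 0 10.6" --pt "0.6 0 0 20 10.6" --pt "0.6 0 0 20 10.6" --pt "0.6 0 0 20 10.6" --pt "0.6 0 0 20 0.4"

```text
t: 3.4
tool_pos: [0.5908, -0.3638, 0.1519]
tool_rot: [2.365, -2.067, 0.003]
contact_force: [0.3, 0.4, 0.4]
opening: 0.0512
grip_force: 0.0
```

Call:
servo_tool --pt "0.6 0 0 0 0" --pt "0.6 0 0 0 0"

```text
t: 3.65
tool_pos: [0.5919, -0.3636, 0.1524]
tool_rot: [-2.366, 2.067, -0.002]
contact_force: [0.8, -0.3, 0.3]
opening: 0.0511
grip_force: 0.0
```

Call:
servo_tool --force 40 --pt "0.6 0 0 30 0" --pt "0.6 0 0 30 0" --pt "0.6 0 0 30 0" --pt "0.6 0 0 0 0" --pt "0 0 0 0 0" --pt "0 0 0 0 0" --pt "0 0 0 0 0" --pt "0 0 0 0 0"

```text
t: 4.65
tool_pos: [0.5904, -0.3651, 0.0644]
tool_rot: [2.362, -2.065, -0.001]
contact_force: [-10.7, -0.6, 7.5]
opening: 0.013
grip_force: 40.5
```

Call:
servo_tool --pt "0 0 0 0 -5" --pt "0 0 0 0 -10" --pt "0 0 0 0 -10" --pt "0 0 0 0 -10" --pt "0 0 0 0 -10" --pt "0 0 0 0 -10" --pt "0 0 0 0 -10" --pt "0 0 0 0 -10" --pt "0 0 0 0 -8" --pt "0 0 0 0 -2" --pt "0 0 0 0 0"

```text
t: 6.02
tool_pos: [0.5914, -0.3636, 0.0644]
tool_rot: [3.14, 0.074, -0.002]
contact_force: [-6.5, 2.0, 7.9]
opening: 0.0132
grip_force: 40.5
```

```bash
python3 - <<'E'
from h import *
o=get_obs();print(o["wrist_torque"],o["contact_force"],o["opening"])
E
```

```text
[ 0.61807872  1.13217784 -0.00704975] [-6.5394577   1.9765531   7.88759056] 0.013166591147455496
```

Call:
servo_tool --pt "0 0 0 0 -4" --pt "0 0 0 0 0"

```text
t: 6.28
tool_pos: [0.5914, -0.3637, 0.0644]
tool_rot: [-3.136, -0.178, 0.001]
contact_force: [-6.6, 1.9, 7.9]
opening: 0.0131
grip_force: 47.1
```

```bash
python3 - <<'E'
from h import *
o=get_obs();print(o["wrist_torque"],o["contact_force"],o["opening"])
E
```

```text
[ 0.61062906  1.18458173 -1.06254048] [-6.63143009  1.86338313  7.87147747] 0.013107512650503804
```

Call:
servo_tool --pt "0.5 0 0 0 0" --pt "0.5 0 0 0 0" --pt "0.5 0 0 0 0" --pt "0.5 0 0 -40 0" --pt "0.8 0 0 -50 0" --pt "0.8 -30 0 -50 0" --pt "0.8 -50 0 -20 0" --pt "0.8 0 0 0 0" --pt "0.8 0 0 0 0"

```text
t: 7.4
tool_pos: [0.5123, -0.3724, 0.2209]
tool_rot: [-3.136, -0.182, -0.0]
contact_force: [-0.3, 0.8, -0.1]
opening: 0.0682
grip_force: 0.0
```

```bash
python3 - <<'E'
from h import *
T=wpose();np.save("T2.npy",T);im=get_image("wrist")[:,:,::-1];cv2.imwrite("pics/w2.png",im);print(get_obs()["tool_pos"],get_obs()["tool_rot"],T[:3,3])
E
```

```text
[ 0.51251627 -0.37212735  0.22021394] [-3.13504719e+00 -1.82823817e-01  1.13749055e-03] [ 0.58167201 -0.36458989  0.36282819]
```

View pics/w2.png

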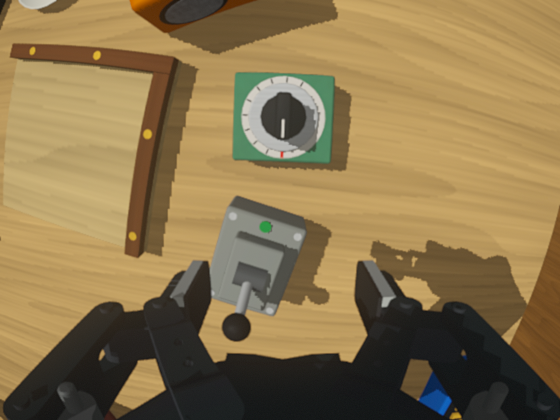

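The knob's white line (283,128) points at the red mark (281,155), and the wrist torque showed it at the stop. Next I'll look over the board.

Call:
servo_tool --pt "0.8 -5.6 -55.4 -6 0" --pt "0.8 -5.6 -55.4 -6 0" --pt "0.8 -5.6 -55.4 -6 0" --pt "0.8 -5.6 -55.4 -6 0" --pt "0.8 -5.6 -55.4 -6 0" --pt "0.8 0 0 0 0" --pt "0.8 0 0 0 0"

```text
t: 8.32
tool_pos: [0.4527, -0.1004, 0.2506]
tool_rot: [-3.136, -0.184, 0.002]
contact_force: [-0.3, -0.6, 0.2]
opening: 0.0681
grip_force: 0.0
```

```bash
python3 - <<'E'
from h import *
T=wpose();np.save("T3.npy",T);im=get_image("wrist")[:,:,::-1];cv2.imwrite("pics/w3.png",im);print(get_obs()["tool_pos"],get_obs()["tool_rot"],T[:3,3])
E
```

```text
[ 0.4526579  -0.10096236  0.25054777] [-3.13594322e+00 -1.82402278e-01  2.16489344e-03] [ 0.52218114 -0.09245702  0.39244414]
```

View pics/w3.png

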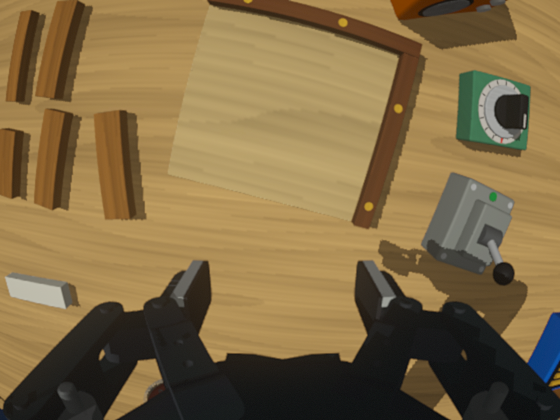

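```bash
cat > board.py <<'E'
from h import *
T=np.load("T3.npy");im=cv2.imread("pics/w3.png");h=cv2.cvtColor(im,cv2.COLOR_BGR2HSV)
V=cv2.cvtColor(im,cv2.COLOR_BGR2GRAY).astype(float)
def edge(P,z,d,inward):  # subpixel: scan points along 'inward' dir around base point P, find strongest gradient
    pass
end=[];side=[]
for c in range(225,385,5):   # down columns: dark fence -> light board
    r0=int(8+(c-207)*.23); col=cv2.GaussianBlur(V,(3,3),0)[max(r0-8,0):r0+22,c]; g=np.diff(col); i=np.argmax(g); end.append((c,max(r0-8,0)+i+.5))
for r in range(70,215,5):    # along rows: light board -> dark fence
    c0=int(398-(r-55)*.263); row=cv2.GaussianBlur(V,(3,3),0)[r,c0-20:c0+15]; g=np.diff(row); i=np.argmin(g); side.append((c0-20+i+.5,r))
def fit(p):
    P=wray(p,.012,T)[:,:2].astype(np.float32)
    vx,vy,x,y=cv2.fitLine(P,cv2.DIST_HUBER,0,.001,.001).ravel();n=np.array([-vy,vx]);res=(P-[x,y])@n
    return np.array([vx,vy]),np.array([x,y]),np.median(abs(res))*1000
d1,p1,e1=fit(end);d2,p2,e2=fit(side)
s=np.linalg.solve(np.c_[d1,-d2],p2-p1);C=p1+s[0]*d1
print("end dir",np.degrees(np.arctan2(d1[1],d1[0]))%180-90,"side dir",(np.degrees(np.arctan2(d2[1],d2[0]))+90)%180-90,"res mm",e1,e2,"corner",C)
E
python3 board.py; python3 - <<'E'
from h import *
T=np.load("T3.npy");im=cv2.imread("pics/w3.png");h=cv2.cvtColor(im,cv2.COLOR_BGR2HSV)
print("board far corner px -> ",wray([(168,176)],.012,T),wray([(353,221)],.012,T))
m=((h[:,:,0]<17)&(h[:,:,1]>142)&(h[:,:,2]<165)&(h[:,:,2]>100)).astype(np.uint8);m[:,160:]=0;m[225:]=0
for c in cv2.findContours(m,0,1)[0]:
    if cv2.contourArea(c)>400: print(c.reshape(-1,2).mean(0).round(),rect(wray(c.reshape(-1,2),.022,T)))
E
```

```text
end dir -8.176437 side dir -8.218849 res mm 0.5427755 0.27766544 corner [ 0.62730056 -0.22073278]
board far corner px ->  [[0.44842793 0.04056414 0.012     ]] [[ 0.41778527 -0.19313331  0.012     ]]
[  6. 162.] (array([449.9, 319.6]), 104.0, 35.9, -3.5)
[111. 164.] (array([456.7, 118.2]), 137.6, 38.3, 8.0)
[ 48. 158.] (array([459.9, 228.1]), 137.9, 38.4, -10.5)
[17. 55.] (array([613.7, 307.3]), 136.7, 24.7, -4.0)
[55. 48.] (array([615.5, 228.7]), 137.9, 38.1, -7.3)
```

Call:
servo_tool --pt "0.8 7 -54.3 0 0" --pt "0.8 7 -54.3 0 0" --pt "0.8 7 -54.3 10 0" --pt "0.8 6.7 -54.3 20 0" --pt "0.8 0 0 50 -1.3" --pt "0.8 0 0 50 0" --pt "0.8 0 0 50 0" --pt "0.8 0 0 0 0"

```text
t: 9.38
tool_pos: [0.4511, 0.1171, 0.0663]
tool_rot: [3.134, 0.215, -0.018]
contact_force: [-0.2, 0.1, 0.3]
opening: 0.0683
grip_force: 0.0
```

```bash
python3 - <<'E'
from h import *
o=get_obs();print(o["tool_pos"],o["tool_rot"])
im=get_image("top")[:,:,::-1];cv2.imwrite("pics/top1.png",im)
T=wpose();im=get_image("wrist")[:,:,::-1];cv2.imwrite("pics/w4.png",im)
E
```

```text
[0.45114377 0.11706225 0.06633443] [ 3.13377098  0.21525074 -0.01794078]
```

View pics/w4.png

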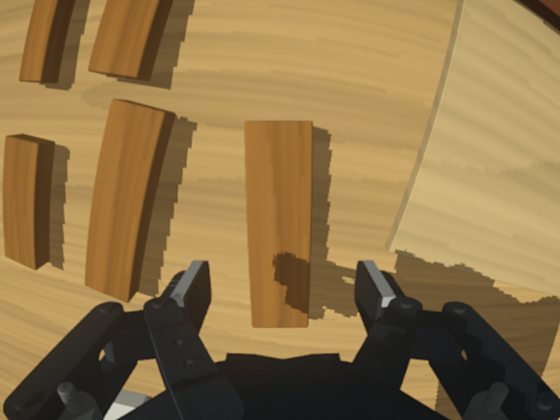

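The slat at (280,222) is centred between the fingers and square to them, so I'm going down.

Call:
servo_tool --force 60 --pt "0.8 2 0 31 0" --pt "0.8 2 0 30 0" --pt "0.8 0 0 0 0" --pt "0 0 0 0 0" --pt "0 0 0 0 0" --pt "0 0 0 0 0" --pt "0 0 0 0 0"

```text
t: 10.35
tool_pos: [0.4612, 0.1191, 0.0134]
tool_rot: [-3.134, -0.218, -0.008]
contact_force: [-0.7, -0.5, 6.1]
opening: 0.0378
grip_force: 60.9
```

Call:
servo_tool --force 60 --pt "0.8 0 0 0 0" --pt "0.8 0 0 0 0" --pt "0.8 -3 0 9 0" --pt "0.8 0 0 0 0" --pt "0.8 0 0 0 0"

```text
t: 10.98
tool_pos: [0.4553, 0.1184, 0.0009]
tool_rot: [3.134, 0.218, -0.001]
contact_force: [-0.6, -0.4, 0.6]
opening: 0.0683
grip_force: 0.0
```

Call:
servo_tool --force 60 --pt "0.8 0 0 -3 0" --pt "0 0 0 0 0" --pt "0 0 0 0 0" --pt "0 0 0 0 0" --pt "0 0 0 0 0"

```text
t: 11.6
tool_pos: [0.4565, 0.1185, 0.005]
tool_rot: [3.134, 0.218, 0.002]
contact_force: [-0.2, 0.3, 5.3]
opening: 0.0385
grip_force: 62.0
```

Call:
servo_tool --pt "0 0 0 -40 0" --pt "0 0 0 -40 0" --pt "0 10 49.5 0 0" --pt "0 10 49.5 0 0" --pt "0 10 49.5 0 0" --pt "0 10 49.5 0 0" --pt "0 10 49.5 0 0" --pt "0 9 49.5 0 0" --pt "0 0 0 0 8.1" --pt "0 0 0 0 8.1" --pt "0 0 0 0 0" --pt "0 0 0 0 0"

```text
t: 13.1
tool_pos: [0.5548, -0.1672, 0.0837]
tool_rot: [-3.133, 0.222, 0.002]
contact_force: [-0.6, 0.4, -2.0]
opening: 0.0384
grip_force: 61.4
```

Call:
servo_tool --pt "0 0 0 30 0" --pt "0 0 0 20 0" --pt "0 0 0 14.5 0" --pt "0 0 0 0 0" --pt "0 3 0 0 0" --pt "0 3 0 0 0" --pt "0 2 0 0 0"

```text
t: 13.98
tool_pos: [0.5637, -0.1689, 0.0203]
tool_rot: [3.133, -0.226, 0.001]
contact_force: [0.4, -0.2, -0.2]
opening: 0.0386
grip_force: 61.4
```

Call:
servo_tool --pt "0 2 0 0 0" --pt "0 1 0 0 0"

```text
t: 14.22
tool_pos: [0.5663, -0.1692, 0.0199]
tool_rot: [3.133, -0.226, 0.0]
contact_force: [0.2, -0.5, -0.8]
opening: 0.0383
grip_force: 61.4
```

Call:
servo_tool --pt "0 1.5 0 0 0" --pt "0 1.5 0 0 0"

```text
t: 14.48
tool_pos: [0.5663, -0.1691, 0.0191]
tool_rot: [-3.133, 0.225, 0.012]
contact_force: [-13.0, 1.0, 6.7]
opening: 0.0389
grip_force: 62.3
```

Call:
servo_tool --pt "0 1.5 0 0 0" --pt "0 1.5 0 0 0"

```text
t: 14.72
tool_pos: [0.5663, -0.1692, 0.0187]
tool_rot: [-3.132, 0.224, 0.025]
contact_force: [-22.5, 0.7, 11.8]
opening: 0.0389
grip_force: 63.0
```

Call:
servo_tool --pt "0 -3 0 0 0" --pt "0 0 0 3 0" --pt "0.55 0 0 0 0" --pt "0.55 0 0 0 0" --pt "0.55 0 0 -40 0" --pt "0.55 0 0 -40 0" --pt "0.8 -10 -50 -40 0" --pt "0.8 -10 -50 -40 0" --pt "0.8 -10 -50 -20 0" --pt "0.8 -10 -50 0 0" --pt "0.8 0 0 0 0" --pt "0.8 0 0 0 0"

```text
t: 16.23
tool_pos: [0.5585, 0.0303, 0.1939]
tool_rot: [3.133, -0.225, 0.0]
contact_force: [0.8, -0.1, -0.4]
opening: 0.0685
grip_force: 0.0
```

```bash
cat > slats.py <<'E'
from h import *
import sys
n=sys.argv[1];o=get_obs();print("tcp",o["tool_pos"].round(4),"yaw",round(np.degrees(2*np.arctan2(o["tool_rot"][1],o["tool_rot"][0])),1),"t",o["t"])
T=wpose();im=get_image("wrist")[:,:,::-1];cv2.imwrite(f"pics/w_{n}.png",im)
tp=get_image("top")[:,:,::-1];cv2.imwrite(f"pics/t_{n}.png",tp)
C=np.array([627.5,-220.5]);a=np.radians(-8.2);B=np.array([[np.cos(a),np.sin(a)],[-np.sin(a),np.cos(a)]])
for nm,I in(("wrist",im),("top",tp)):
    h=cv2.cvtColor(np.ascontiguousarray(I),cv2.COLOR_BGR2HSV)
    m=((h[:,:,0]<17)&(h[:,:,1]>142)&(h[:,:,2]<165)&(h[:,:,2]>95)).astype(np.uint8)
    if nm=="wrist":m[250:]=0
    else: m[:,:140]=0;m[:120]=0;m[320:]=0
    for c in cv2.findContours(m,0,1)[0]:
        if cv2.contourArea(c)<(800 if nm=="wrist" else 250):continue
        p=c.reshape(-1,2);P=wray(p,.022,T) if nm=="wrist" else ray("top",p,.022)
        r=rect(P);on=np.all(B@(r[0]-C)<[20,240]) and np.all(B@(r[0]-C)>[-220,-5])
        if on: P=wray(p,.034,T) if nm=="wrist" else ray("top",p,.034);r=rect(P);print(nm,"ON BOARD",p.mean(0).round(),r,"board",(B@(r[0]-C)).round(1),"yaw",round(r[3]+8.2,1))
        else: print(nm,p.mean(0).round(),r)
E
python3 slats.py a
```

```text
tcp [0.5585 0.0303 0.1939] yaw -8.2 t 16.225
wrist [ 47. 187.] (array([613.8, 307.3]), 137.1, 24.8, -3.7)
wrist [ 96. 172.] (array([615.6, 228.8]), 137.5, 38.5, -7.4)
wrist ON BOARD [420. 112.] (array([ 593.6, -102.8]), 246.3, 142.6, 81.8) board [-50.3 111.7] yaw 90.0
wrist [507.  37.] (array([ 725.9, -267.5]), 164.7, 70.4, -79.0)
top [271. 275.] (array([361.8,  49.9]), 243.7, 126.9, -6.2)
top [163. 239.] (array([446.5, 324.7]), 102.4, 39.7, -8.0)
top [201. 235.] (array([455.9, 228.8]), 138.0, 40.5, -10.5)
top ON BOARD [362. 179.] (array([ 583.2, -157.2]), 149.7, 141.7, 83.1) board [-52.9  56.3] yaw 91.3
top ON BOARD [286. 157.] (array([654.3,  12.1]), 113.8, 26.8, 85.5) board [ -6.6 234. ] yaw 93.7
top [171. 175.] (array([608.9, 307.8]), 138.1, 25.8, -3.6)
top [202. 174.] (array([611.8, 228.8]), 138.8, 40.2, -7.2)
top ON BOARD [306. 183.] (array([597.9, -49.9]), 261.7, 107.3, -28.3) board [-53.6 164.6] yaw -20.1
top [288. 136.] (array([715.1,   8.2]), 123.8, 42.2, 82.2)
top [257. 174.] (array([619.7,  90. ]), 255.4, 47.0, 3.0)
top [395. 134.] (array([ 737.5, -282.2]), 177.8, 66.5, -65.5)
```

Call:
servo_tool --pt "0.8 -32 -45.5 0 0.9" --pt "0.8 -32 -45.5 0 0.9" --pt "0.8 -33 -45.5 0 0.9" --pt "0.8 -32 -45.5 0 0" --pt "0.8 0 0 50 0" --pt "0.8 0 0 50 0" --pt "0.8 0 0 0 0" --pt "0.8 0 0 0 0" --pt "0.8 0 0 0 0"

```text
t: 17.45
tool_pos: [0.4638, 0.2316, 0.0969]
tool_rot: [-3.125, 0.301, -0.007]
contact_force: [0.0, -1.0, 0.5]
opening: 0.0683
grip_force: 0.0
```

```bash
python3 slats.py b | grep -v BOARD
```

```text
tcp [0.4638 0.2316 0.0969] yaw 349.0 t 17.45
wrist [166. 225.] (array([483. , 320.3]), 39.8, 38.3, -8.2)
wrist [285. 190.] (array([486.6, 222.2]), 81.5, 34.7, -10.0)
wrist [240.  52.] (array([587.1, 233.4]), 83.4, 39.1, -7.3)
wrist [138.  67.] (array([600. , 309.2]), 113.5, 24.7, -3.5)
top [191. 300.] (array([293. , 257.1]), 116.0, 97.4, 13.6)
top [187. 209.] (array([511.1, 278.8]), 337.0, 169.5, 2.9)
top [395. 133.] (array([ 741. , -279.1]), 178.8, 63.9, -63.7)
```

Call:
servo_tool --force 60 --pt "0.8 -6.5 4 31 0" --pt "0.8 0 0 31 0" --pt "0.8 0 0 28 0" --pt "0.8 0 0 0 0" --pt "0.8 0 0 0 0"

```text
t: 18.18
tool_pos: [0.4557, 0.2291, 0.0056]
tool_rot: [-3.126, 0.3, -0.004]
contact_force: [-0.2, -0.1, -0.0]
opening: 0.0685
grip_force: 0.0
```

Call:
servo_tool --force 60 --pt "0 0 0 0 0" --pt "0 0 0 0 0" --pt "0 0 0 0 0" --pt "0 0 0 0 0" --pt "0 0 0 -40 0" --pt "0 0 0 -40 0" --pt "0 0 0 0 0"

```text
t: 19.05
tool_pos: [0.4572, 0.2297, 0.088]
tool_rot: [-3.124, 0.299, -0.012]
contact_force: [0.2, -0.5, -1.8]
opening: 0.0388
grip_force: 61.6
```

Call:
servo_tool --pt "0 28.6 51.8 0 0" --pt "0 28.6 51.8 0 0" --pt "0 28.6 51.8 0 0" --pt "0 28.6 51.8 0 0" --pt "0 28.6 51.8 0 0" --pt "0 28.6 51.8 0 0" --pt "0 0 0 0 -2.8" --pt "0 0 0 0 0" --pt "0 0 0 0 0"

```text
t: 20.18
tool_pos: [0.563, -0.1082, 0.0828]
tool_rot: [-3.133, 0.223, 0.003]
contact_force: [0.7, 0.2, -0.1]
opening: 0.0381
grip_force: 61.5
```

```bash
python3 - <<'E'
from h import *
print(get_obs()["contact_force"],get_obs()["tool_pos"])
a=get_image("wrist")[:,:,::-1];b=get_image("top")[:,:,::-1]
cv2.imwrite("pics/m1.png",np.hstack([cv2.resize(a,(400,300)),cv2.resize(b[100:310,140:420],(400,300))]))
E
```

```text
[ 0.65595714  0.16470166 -0.12150125] [ 0.5630282  -0.10823207  0.08280525]
```

View pics/m1.png

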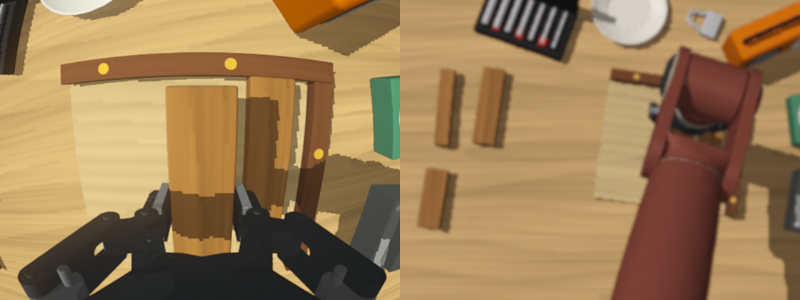

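The slat is held, and slat 1 lies against the end fence beside it. Lowering now.

Call:
servo_tool --pt "0 0 0 30 0" --pt "0 0 0 20 0" --pt "0 0 0 13.5 0" --pt "0 0 0 0 0" --pt "0 3 0 0 0" --pt "0 3 0 0 0" --pt "0 2 0 0 0" --pt "0 2 0 0 0" --pt "0 1.5 0 0 0"

```text
t: 21.4
tool_pos: [0.5726, -0.1102, 0.0198]
tool_rot: [-3.133, 0.223, 0.012]
contact_force: [-12.3, 1.4, 6.6]
opening: 0.0389
grip_force: 62.3
```

Call:
servo_tool --pt "0 1.5 0 0 0" --pt "0 1.5 0 0 0"

```text
t: 21.65
tool_pos: [0.5726, -0.1101, 0.0193]
tool_rot: [-3.132, 0.223, 0.024]
contact_force: [-22.4, 3.7, 11.6]
opening: 0.0383
grip_force: 63.0
```

Contact with the end fence. I'll release and go for slat 3.

Call:
servo_tool --pt "0 -3 0 0 0" --pt "0 0 0 3 0" --pt "0.55 0 0 0 0" --pt "0.55 0 0 0 0" --pt "0.55 0 0 -40 0" --pt "0.55 0 0 -40 0" --pt "0.8 -8 -50 -20 0" --pt "0.8 -8 -50 0 0" --pt "0.8 -8 -50 0 0" --pt "0.8 0 -50 0 0" --pt "0.8 0 0 0 0" --pt "0.8 0 0 0 0"

```text
t: 23.15
tool_pos: [0.58, 0.0905, 0.1175]
tool_rot: [3.133, -0.222, 0.0]
contact_force: [0.1, -0.1, 0.4]
opening: 0.0681
grip_force: 0.0
```

```bash
python3 slats.py c | grep -v BOARD
```

```text
tcp [0.58   0.0905 0.1175] yaw -8.1 t 23.15
wrist [ 44. 199.] (array([631.3, 306.2]), 102.4, 24.5, -3.8)
wrist [109. 180.] (array([628.4, 227.4]), 112.5, 38.4, -7.4)
top [163. 239.] (array([446.5, 324.7]), 102.4, 39.7, -8.0)
top [245. 263.] (array([384.1, 116.5]), 276.4, 121.5, 1.2)
top [171. 175.] (array([608.9, 307.8]), 138.3, 25.8, -3.6)
top [202. 174.] (array([611.8, 229. ]), 138.8, 40.4, -7.5)
top [266. 179.] (array([606.5,  54.7]), 249.3, 121.6, -33.4)
top [249. 135.] (array([718.2, 105.1]), 113.4, 51.0, -83.0)
top [224. 161.] (array([646.2, 173.4]), 197.8, 18.1, 1.4)
top [396. 134.] (array([ 737.5, -282.2]), 177.8, 66.5, -65.5)
```

Call:
servo_tool --pt "0.8 4 -47 0 -0.6" --pt "0.8 4 -47 0 0" --pt "0.8 4 -47.7 0 0" --pt "0.8 0 0 25 0" --pt "0.8 0 0 0 0" --pt "0.8 0 0 0 0"

```text
t: 24.0
tool_pos: [0.6112, 0.2284, 0.0928]
tool_rot: [3.135, -0.209, 0.0]
contact_force: [-0.6, -0.8, 0.9]
opening: 0.0686
grip_force: 0.0
```

```bash
python3 slats.py d | grep wrist
```

```text
wrist [277. 177.] (array([640.5, 226.4]), 88.5, 38.2, -7.7)
```

Call:
servo_tool --force 60 --pt "0.8 0 -1 31 0" --pt "0.8 0 0 31 0" --pt "0.8 0 0 26 0" --pt "0.8 0 0 0 0" --pt "0 0 0 0 0" --pt "0 0 0 0 0" --pt "0 0 0 0 0" --pt "0 0 0 0 0" --pt "0 0 0 -40 0" --pt "0 0 0 -40 0" --pt "0 0 0 0 0" --pt "0 0 0 0 0"

```text
t: 25.6
tool_pos: [0.6104, 0.2304, 0.0838]
tool_rot: [3.135, -0.207, -0.001]
contact_force: [-0.7, 0.5, -1.6]
opening: 0.0385
grip_force: 62.3
```

Call:
servo_tool --pt "0 0 47 0 0" --pt "0 0 47 0 0" --pt "0 0 47 0 0" --pt "0 0 47 0 0" --pt "0 0 47 0 0" --pt "0 0 47 0 0.6" --pt "0 0 0 0 0" --pt "0 0 0 0 0" --pt "0 0 0 0 0"

```text
t: 26.72
tool_pos: [0.5735, -0.0478, 0.0836]
tool_rot: [-3.133, 0.221, 0.002]
contact_force: [0.0, -1.0, -0.9]
opening: 0.0382
grip_force: 62.3
```

Call:
servo_tool --pt "0 0 0 30 0" --pt "0 0 0 20 0" --pt "0 0 0 14 0" --pt "0 0 0 0 0" --pt "0 3 0 0 0" --pt "0 3 0 0 0" --pt "0 2 0 0 0"

```text
t: 27.6
tool_pos: [0.5807, -0.0499, 0.0203]
tool_rot: [-3.133, 0.223, 0.006]
contact_force: [-8.3, 1.8, 3.6]
opening: 0.0383
grip_force: 64.6
```

Call:
servo_tool --pt "0 1.5 0 0 0" --pt "0 1.5 0 0 0"

```text
t: 27.85
tool_pos: [0.5806, -0.0499, 0.0198]
tool_rot: [-3.133, 0.223, 0.019]
contact_force: [-19.6, 2.3, 12.0]
opening: 0.0384
grip_force: 65.4
```

Call:
servo_tool --pt "0 -3 0 0 0" --pt "0 0 0 3 0" --pt "0.55 0 0 0 0" --pt "0.55 0 0 0 0" --pt "0.55 0 0 -40 0" --pt "0.55 0 0 -40 0" --pt "1 3 -46 0 0" --pt "1 0 0 0 -10" --pt "1 0 0 0 -10" --pt "1 0 0 0 -10" --pt "1 0 0 0 -10" --pt "1 0 0 0 -10"

```text
t: 29.35
tool_pos: [0.5919, -0.0051, 0.0977]
tool_rot: [2.931, 1.13, 0.002]
contact_force: [0.2, -0.2, 0.1]
opening: 0.0854
grip_force: 0.0
```

Call:
servo_tool --pt "1 0 0 0 -10" --pt "1 0 0 0 -10" --pt "1 0 0 0 -10" --pt "1 0 0 0 -10" --pt "1 0 0 0 0" --pt "1 0 0 0 0"

```text
t: 30.1
tool_pos: [0.5916, -0.0051, 0.0976]
tool_rot: [2.376, 2.055, 0.001]
contact_force: [0.2, -0.5, -0.2]
opening: 0.0851
grip_force: 0.0
```

```bash
python3 - <<'E'
from h import *
print(get_obs()["contact_force"],get_obs()["tool_pos"])
a=get_image("wrist")[:,:,::-1];b=get_image("top")[:,:,::-1]
cv2.imwrite("pics/m2.png",np.hstack([cv2.resize(a,(400,300)),cv2.resize(b[100:310,140:420],(400,300))]))
E
```

```text
[ 0.2233805  -0.47124154 -0.24280714] [ 0.59157954 -0.00510657  0.09755699]
```

View pics/m2.png

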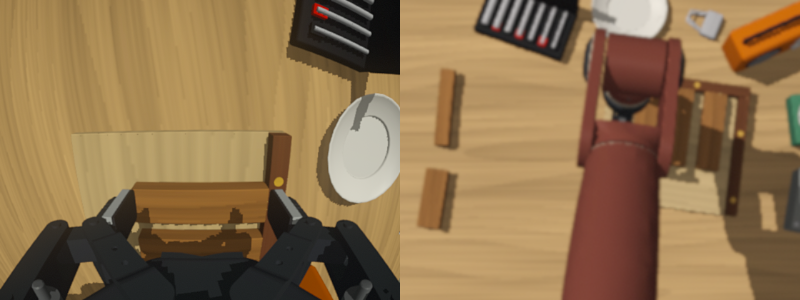

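Call:
servo_tool --pt "1 0 -8 30 0" --pt "1 0 0 30 0" --pt "1 0 0 28 0" --pt "1 0 0 0 0" --pt "1 0 0 0 0"

```text
t: 30.82
tool_pos: [0.5843, -0.004, 0.0106]
tool_rot: [2.373, 2.057, 0.002]
contact_force: [0.2, 1.2, -0.1]
opening: 0.0855
grip_force: 0.0
```

Call:
servo_tool --pt "1 -6 0 0 0" --pt "1 -6 0 0 0" --pt "1 -6 0 0 0" --pt "1 -6 0 0 0" --pt "1 -6 0 0 0" --pt "1 -6 0 0 0" --pt "1 -6 0 0 0" --pt "1 -6 0 0 0" --pt "1 -6 0 0 0" --pt "1 -6 0 0 0"

```text
t: 32.08
tool_pos: [0.5749, -0.0635, 0.0095]
tool_rot: [-2.373, -2.058, -0.001]
contact_force: [0.4, 3.2, 2.2]
opening: 0.0854
grip_force: 1.6
```

Call:
servo_tool --pt "1 -4 0 0 0" --pt "1 -4 0 0 0" --pt "1 -3 0 0 0" --pt "1 -2 0 0 0" --pt "1 0 0 0 0"

```text
t: 32.7
tool_pos: [0.5731, -0.0765, 0.0095]
tool_rot: [2.373, 2.058, -0.001]
contact_force: [0.1, 0.8, 1.8]
opening: 0.0854
grip_force: 0.8
```

Call:
servo_tool --pt "1 -2 0 0 0" --pt "1 -2 0 0 0" --pt "1 0 0 0 0"

```text
t: 33.08
tool_pos: [0.5727, -0.0795, 0.0095]
tool_rot: [-2.373, -2.057, -0.002]
contact_force: [1.5, 5.9, 1.6]
opening: 0.0852
grip_force: 2.8
```

Call:
servo_tool --pt "1 -2 0 0 0" --pt "1 -1 0 0 0" --pt "1 0 0 0 0"

```text
t: 33.45
tool_pos: [0.5726, -0.0795, 0.0095]
tool_rot: [-2.371, -2.054, -0.009]
contact_force: [3.3, 15.6, 3.1]
opening: 0.0852
grip_force: 8.0
```

Call:
servo_tool --pt "1 -1.5 0 0 0" --pt "1 -1 0 0 0" --pt "1 0 0 0 0"

```text
t: 33.83
tool_pos: [0.5726, -0.0796, 0.0096]
tool_rot: [-2.369, -2.052, -0.014]
contact_force: [4.3, 24.2, 4.7]
opening: 0.0855
grip_force: 12.3
```

Call:
servo_tool --pt "1 5 0 0 0" --pt "1 5 0 0 0" --pt "1 0 0 -50 0" --pt "1 0 0 -60 0" --pt "1 0 -45 -60 10" --pt "1 -40 -45 -10 10" --pt "1 0 0 0 10" --pt "1 0 0 0 10" --pt "1 0 0 0 10" --pt "1 0 0 0 10" --pt "1 0 0 0 10" --pt "1 0 0 0 10"

```text
t: 35.33
tool_pos: [0.4803, -0.0952, 0.179]
tool_rot: [3.14, 0.04, -0.002]
contact_force: [-0.8, -0.3, -0.5]
opening: 0.0855
grip_force: 0.0
```

Call:
servo_tool --pt "1 0 0 0 10" --pt "1 0 0 0 0" --pt "1 0 0 0 0"

```text
t: 35.7
tool_pos: [0.4806, -0.0947, 0.1792]
tool_rot: [3.133, -0.22, -0.001]
contact_force: [-0.4, 0.1, -0.0]
opening: 0.0852
grip_force: 0.0
```

```bash
python3 - <<'E'
from h import *
o=get_obs();print(o["tool_pos"],np.degrees(2*np.arctan2(o["tool_rot"][1],o["tool_rot"][0])))
T=wpose();np.save("T5.npy",T);a=get_image("wrist")[:,:,::-1];cv2.imwrite("pics/w5.png",a)
b=get_image("top")[:,:,::-1];cv2.imwrite("pics/top5.png",b)
E
```

```text
[ 0.48057092 -0.09472002  0.17923137] -8.035353766399762
```

View pics/w5.png

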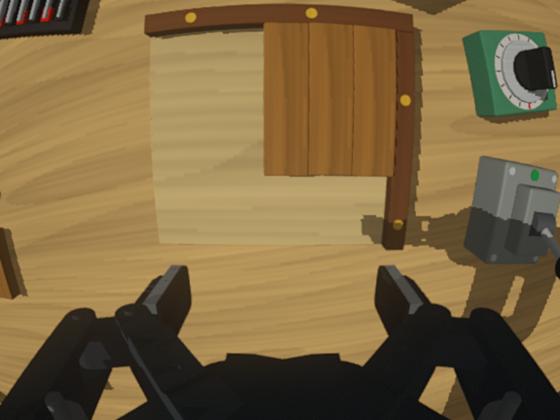

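The three slats lie together against both fences. I'll push their ends to be sure: the outer two first, then the middle one.

Call:
servo_tool --pt "1 -3 40.5 0 0.2" --pt "1 0 0 50 0" --pt "1 0 0 50 0" --pt "1 0 0 45 0" --pt "1 0 0 24 0" --pt "1 0 0 0 0" --pt "1 0 0 0 0"

```text
t: 36.67
tool_pos: [0.4731, -0.1345, 0.0118]
tool_rot: [3.133, -0.228, 0.003]
contact_force: [-0.3, -0.3, 0.5]
opening: 0.0854
grip_force: 0.0
```

Call:
servo_tool --pt "1 4 0 0 0" --pt "1 4 0 0 0" --pt "1 3 0 0 0" --pt "1 2 0 0 0" --pt "1 0 0 0 0"

```text
t: 37.3
tool_pos: [0.4851, -0.1359, 0.0105]
tool_rot: [3.133, -0.228, -0.0]
contact_force: [1.0, 0.0, -0.2]
opening: 0.085
grip_force: 0.0
```

Call:
servo_tool --pt "1 2 0 0 0" --pt "1 1 0 0 0" --pt "1 0 0 0 0"

```text
t: 37.67
tool_pos: [0.488, -0.1364, 0.0104]
tool_rot: [-3.133, 0.229, 0.0]
contact_force: [-0.3, -1.0, 0.0]
opening: 0.0854
grip_force: 0.0
```

Call:
servo_tool --pt "1 2 0 0 0" --pt "1 1 0 0 0" --pt "1 0 0 0 0"

```text
t: 38.05
tool_pos: [0.4886, -0.1364, 0.0102]
tool_rot: [-3.133, 0.227, 0.011]
contact_force: [-9.6, 0.4, 8.3]
opening: 0.0853
grip_force: 4.9
```

Call:
servo_tool --pt "1 2 0 0 0" --pt "1 1 0 0 0" --pt "1 0 0 0 0"

```text
t: 38.42
tool_pos: [0.4886, -0.1363, 0.0102]
tool_rot: [-3.132, 0.226, 0.024]
contact_force: [-21.4, 2.3, 19.2]
opening: 0.0851
grip_force: 11.2
```

Call:
servo_tool --pt "1 -8 0 0 0" --pt "1 -8 0 0 0" --pt "0 0 3 -20 0" --pt "0 0 0 0 0" --pt "0 0 0 0 0" --pt "0 0 0 0 0" --pt "0 0 0 0 0" --pt "0 0 0 10 0" --pt "0 0 0 0 0" --pt "0 0 0 0 0"

```text
t: 39.67
tool_pos: [0.4774, -0.1378, 0.0201]
tool_rot: [-3.133, 0.229, 0.001]
contact_force: [-0.6, -0.4, 0.3]
opening: -0.0002
grip_force: 0.0
```

Call:
servo_tool --pt "0 4 0 0 0" --pt "0 4 0 0 0" --pt "0 3 0 0 0" --pt "0 0 0 0 0"

```text
t: 40.17
tool_pos: [0.4883, -0.1395, 0.0204]
tool_rot: [-3.133, 0.228, 0.002]
contact_force: [-2.6, -0.0, 1.5]
opening: 0.0001
grip_force: 1.3
```

Call:
servo_tool --pt "0 2 0 0 0" --pt "0 1 0 0 0" --pt "0 0 0 0 0"

```text
t: 40.55
tool_pos: [0.4883, -0.1394, 0.0201]
tool_rot: [-3.132, 0.228, 0.014]
contact_force: [-13.2, 1.1, 12.1]
opening: 0.0003
grip_force: 6.9
```

Call:
servo_tool --pt "0 1.5 0 0 0" --pt "0 1 0 0 0" --pt "0 0 0 0 0"

```text
t: 40.92
tool_pos: [0.4883, -0.1394, 0.0201]
tool_rot: [-3.132, 0.227, 0.025]
contact_force: [-23.1, 2.4, 20.5]
opening: -0.0004
grip_force: 12.0
```

Call:
servo_tool --pt "0 -8 0 0 0" --pt "0 -8 0 0 0" --pt "0 0 0 -50 0" --pt "0 0 0 -60 0" --pt "0 0 0 -40 0" --pt "0 0 0 0 0" --pt "0 0 0 0 0"

```text
t: 41.8
tool_pos: [0.4777, -0.1377, 0.1696]
tool_rot: [-3.133, 0.229, 0.001]
contact_force: [-0.9, 0.2, 0.2]
opening: 0.0004
grip_force: 0.0
```

```bash
python3 - <<'E'
from h import *
o=get_obs();print(o["tool_pos"],o["t"])
T=wpose();np.save("T6.npy",T);a=get_image("wrist")[:,:,::-1];cv2.imwrite("pics/w6.png",a)
cv2.imwrite("pics/w6c.png",cv2.resize(a[0:200,180:420],(720,600),interpolation=2))
cv2.imwrite("pics/top6.png",get_image("top")[:,:,::-1])
E
```

```text
[ 0.4776578  -0.13769436  0.16956264] 41.8
```

View pics/w6c.png

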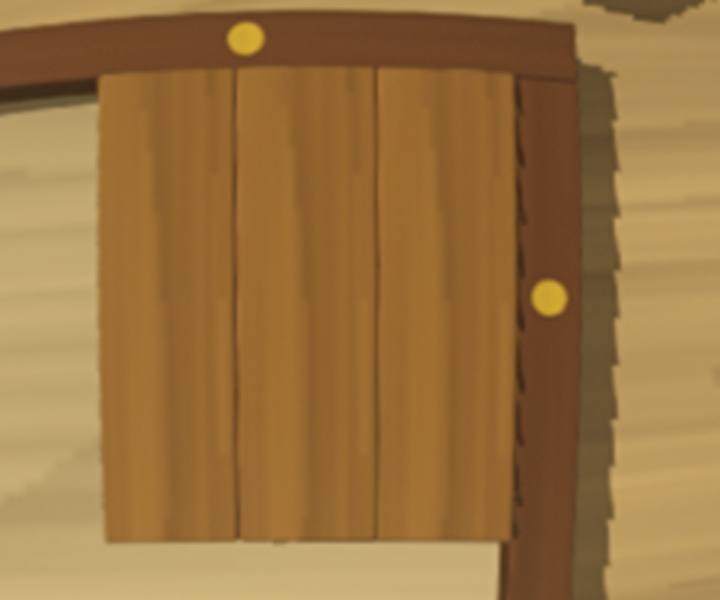

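The slats are tight together and flush at both fences (crop: ends level at row 70, outer edge against the side fence at column 515). Now the toggle.

Call:
servo_tool --pt "0 -18.9 52.6 0 0" --pt "0 -18.9 52.6 0 0" --pt "0 -18.9 52.6 0 0" --pt "0 -18.9 52.6 0 4.7" --pt "0 0 0 25 0" --pt "0 0 0 25 0" --pt "0 0 0 0 0" --pt "0 0 0 0 0"

```text
t: 42.9
tool_pos: [0.3728, -0.335, 0.1204]
tool_rot: [-3.121, 0.356, 0.001]
contact_force: [0.8, -0.1, 1.4]
opening: -0.0005
grip_force: 0.0
```

```bash
python3 - <<'E'
from h import *
o=get_obs();print(o["tool_pos"],np.degrees(2*np.arctan2(o["tool_rot"][1],o["tool_rot"][0])))
T=wpose();a=get_image("wrist")[:,:,::-1];cv2.imwrite("pics/w7.png",a)
h=cv2.cvtColor(np.ascontiguousarray(a),cv2.COLOR_BGR2HSV)
g=((h[:,:,0]>50)&(h[:,:,0]<80)&(h[:,:,1]>120)).astype(np.uint8)
for c in cv2.findContours(g,0,1)[0]:
    if 20<cv2.contourArea(c)<600: p=c.reshape(-1,2).mean(0);print(p,wray([p],.057,T))
E
```

```text
[ 0.37281737 -0.33498492  0.12037293] 346.9692029363996
[280.41666667  60.58333333] [[ 0.48170464 -0.35894316  0.057     ]]
```

View pics/w7.png

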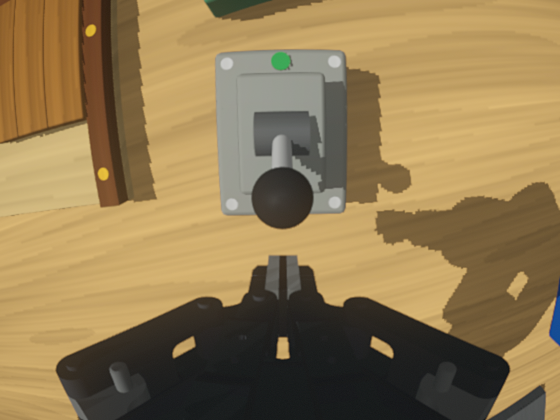

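The shut fingers (282,262) are in line with the ball (282,198) and the lamp (281,61), so I'll push along tool x.

Call:
servo_tool --pt "0 8 0 0 0" --pt "0 8 0 0 0" --pt "0 8 0 0 0" --pt "0 8 0 0 0" --pt "0 8 0 0 0" --pt "0 8 0 0 0" --pt "0 8 0 0 0" --pt "0 8 0 0 0" --pt "0 4 0 0 0" --pt "0 0 0 0 0"

```text
t: 44.2
tool_pos: [0.4394, -0.3506, 0.1204]
tool_rot: [3.121, -0.357, 0.001]
contact_force: [0.4, -0.9, 0.7]
opening: 0.0001
grip_force: 0.0
```

Call:
servo_tool --pt "0 2 0 0 0" --pt "0 2 0 0 0" --pt "0 0 0 0 0"

```text
t: 44.58
tool_pos: [0.441, -0.3509, 0.1202]
tool_rot: [-3.12, 0.357, 0.008]
contact_force: [-8.1, 3.1, 2.7]
opening: 0.0003
grip_force: 4.2
```

Call:
servo_tool --pt "0 2 0 0 0" --pt "0 1 0 0 0" --pt "0 0 0 0 0"

```text
t: 44.95
tool_pos: [0.4413, -0.351, 0.1201]
tool_rot: [-3.118, 0.356, 0.02]
contact_force: [-17.8, 5.7, 8.7]
opening: -0.0002
grip_force: 9.5
```

Call:
servo_tool --pt "0 -20 0 0 0" --pt "0 -30 0 0 0" --pt "0 -30 0 -30 0" --pt "0 -5 50 -50 0" --pt "0 0 50 -30 0" --pt "0 0 50 0 0" --pt "0 0 50 0 0" --pt "0 0 0 0 0" --pt "0 0 0 0 0"

```text
t: 46.08
tool_pos: [0.32, -0.5218, 0.2245]
tool_rot: [-3.121, 0.357, -0.001]
contact_force: [0.8, 1.0, 0.5]
opening: -0.0001
grip_force: 0.0
```

```bash
python3 - <<'E'
from h import *
o=get_obs();print(o["tool_pos"],o["t"])
t=get_image("top")[:,:,::-1];s=get_image("side")[:,:,::-1]
cv2.imwrite("pics/f.png",np.hstack([cv2.resize(t[130:280,260:470],(400,286),interpolation=2),cv2.resize(s[105:245,230:425],(400,286),interpolation=2)]))
cv2.imwrite("pics/ft.png",t)
m=((cv2.cvtColor(np.ascontiguousarray(t),cv2.COLOR_BGR2GRAY)<40)).astype(np.uint8);m[:205]=0;m[270:]=0;m[:,:415]=0;m[:,460:]=0
for c in cv2.findContours(m,0,1)[0]:
    if cv2.contourArea(c)>30: p=np.array(cv2.minEnclosingCircle(c)[0]);print(p,ray("top",[p],.13))
E
```

```text
[ 0.31995229 -0.52178405  0.22446059] 46.075
[446. 227.] [[ 0.46220553 -0.35456014  0.13      ]]
```

View pics/f.png

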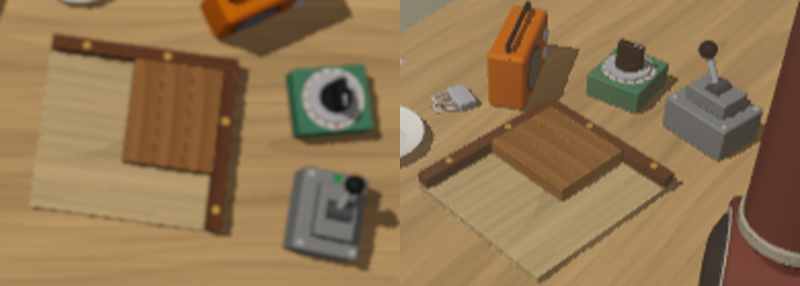

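```bash
python3 - <<'E'
from h import *
from scipy.optimize import least_squares
def ball(f,z):
    t=cv2.imread(f);m=(t.max(2)<55).astype(np.uint8);m[:205]=0;m[275:]=0;m[:,:415]=0;m[:,465:]=0
    c=max(cv2.findContours(m,0,1)[0],key=cv2.contourArea);p,r=cv2.minEnclosingCircle(c);print(p,r);return ray("top",[p],z)[0]
a=ball("pics/top0.png",.13);b=ball("pics/ft.png",.13);print(a,b,np.linalg.norm(a-b))
lamp=ray("top",[(436.5,223.)],.057)[0]; print("lamp",lamp,"on-lamp dist",np.linalg.norm((b-lamp)[:2]))
E
```

```text
(443.5, 249.5) 5.700977325439453
(445.5, 227.5) 5.147915363311768
[ 0.40978724 -0.34591502  0.13      ] [ 0.46103665 -0.35332196  0.13      ] 0.0517818995006903
lamp [ 0.47995865 -0.35744618  0.057     ] on-lamp dist 0.019366243575010735
```

Call:
servo_tool --pt "0 32 -41 0 0" --pt "0 32 -41 0 0" --pt "0 32 -41 0 0" --pt "0 32 -41 0 0" --pt "0 0 0 0 0" --pt "0 0 0 0 0"

```text
t: 46.92
tool_pos: [0.4815, -0.3905, 0.2247]
tool_rot: [3.121, -0.355, -0.0]
contact_force: [-1.1, -0.3, -0.2]
opening: 0.0001
grip_force: 0.0
```

```bash
python3 - <<'E'
from h import *
T=wpose();a=np.ascontiguousarray(get_image("wrist")[:,:,::-1]);print(get_obs()["tool_pos"])
cv2.imwrite("pics/w8.png",a)
cv2.imwrite("pics/w8c.png",cv2.resize(a[40:260,140:400],(709,600),interpolation=2))
h=cv2.cvtColor(a,cv2.COLOR_BGR2HSV);m=(a.max(2)<60).astype(np.uint8);m[270:]=0
for c in cv2.findContours(m,0,1)[0]:
    if 200<cv2.contourArea(c)<3000: p,r=cv2.minEnclosingCircle(c);print(p,r,wray([p],.13,T))
g=((h[:,:,0]>50)&(h[:,:,0]<80)&(h[:,:,1]>120)).astype(np.uint8)
for c in cv2.findContours(g,0,1)[0]:
    if 20<cv2.contourArea(c)<600: p=c.reshape(-1,2).mean(0);print("g",p,wray([p],.057,T))
E
```

```text
[ 0.48101639 -0.39117703  0.22471073]
(246.9166717529297, 247.5) 18.255420684814453 [[ 0.46502287 -0.35826501  0.13      ]]
(230.5, 93.0) 23.243377685546875 [[ 0.5819114  -0.37543143  0.13      ]]
(119.0, 32.5) 33.109764099121094 [[ 0.65870658 -0.29971281  0.13      ]]
g [251.17241379 204.20689655] [[ 0.48216201 -0.35932436  0.057     ]]
```

View pics/w8c.png

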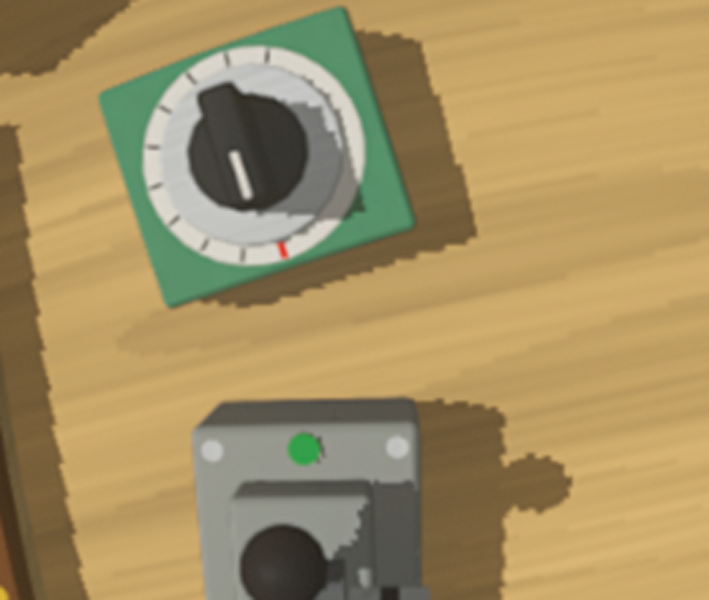

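```bash
python3 -c "
from station import *
print(finish_job())"
```

```text
the job is handed in; nothing more can be done
None
```

I turned the knob back to its zero stop, laid the three full-size slats flush on the stop board, then flipped the toggle over to on, and handed the job in at about 47 s; the result was not reported back.

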